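Shut the recycling drawer and snap its lever latch over

ROBOT

A 6-joint arm with a two-finger parallel gripper is mounted at the origin on the work surface. World frame = base frame: x ahead of the robot, y to its left, z up, the work surface at z = 0. Lengths are in m, angles in degrees, forces in N, time in s.
With the tool pointing down it reaches from about 0.3 to 0.75 m from the base axis. Payload 8.5 kg.
Tool frame: the origin (TCP) lies at the very end of the fingers, on their centre line; the grasp point (between the pads) lies 19 mm behind it (env.pinch_z is the distance from the TCP to the grasp point, in m); z points along the fingers, y is the line along which they close (so a half turn about z gives the same grasp; the last joint's range is limited). The gripper opens to 85 mm and grips with 20 to 120 N. Pads are 22 mm wide; open, the fingers measure 114 mm over their backs; the gripper's body (76 mm by 85 mm) begins 54 mm behind the grasp point. The pads swing forward as they close: fully open they stand 13 mm farther back than shut.
Start: joints at [-75.82, 21.807, 74.336, -0, 83.858, -12.336], TCP at [0.246, -0.492, 0.195] pointing down, gripper open.
Joint ranges: [-178.18, 178.18], [-50.72, 133.34], [12.68, 142.11], [-81.47, 261.47], [9.98, 163.14], [-165.26, 165.26]. Speed limits (degrees/s): [136.94, 136.94, 180, 180, 180, 180].

INTERFACE

Orientations are given as a 3x3 rotation matrix whose columns are the frame's x, y, z axes.
In Python, from rig import env, viewer gives the robot as it stands.
- The arm moves only by the tool drive_tool, never from a script. Its argument "series" is a list of rows, each a list of 3 entries, a list of its own where there are three numbers: the shift along the tool's x, y, z in m, then the turn about the tool's z in degrees, then the finger opening in m, from 0 to 0.0854. A call has 1 to 20 rows; each row is the pose to reach, as a shift and turn from the pose commanded when the call began, along the tool's axes at that moment; what a row does not reach only later rows make up. A row lasts 1/10 s, in which the tool goes at most 50 mm and 8.59 degrees, less where a joint would pass 70% of its speed; a pose out of reach is approached as far as the arm can. A call with a gripper value outside its range is refused whole. The fingers move at their own pace and stop on an object; "newtons" is the grip in N (left out, the last holds). Time passes only in rows, so rows that repeat a pose let the fingers close. It gives the time, the measured TCP pose, the force, the opening and the grip force at its end, in the units of the state.
- env.observe(): the state, without advancing time (a new reading comes with each control period).
- viewer.get_image(name): name is "side" or "top"; returns a dict with "img" (400x640x3 uint8, red, green, blue), "depth" (400x640 float32, m along the optical axis (not along the pixel's ray), 0 where there is no reading), "camera_matrix" (3x3 intrinsics, pixels), "distortion" ([k1, k2, p1, p2, k3] as OpenCV has them; the pictures are not rectified), "rvec" (rotation vector, rad) and "tvec" (3), from world to camera coordinates, as OpenCV has them. Camera axes: x right, y down, z forward; pixel columns grow to the right and rows downward; lengths in m; the calibration is good to about 2 mm. A picture is of the moment at which its call begins.
- env.close_job(): hands the job in; it is judged then, once.
The state is a dict: "time_s": time; "q": joint angles; "qvel": joint speeds; "joint_efforts": joint torques, N m; "position": TCP position; "tool_rot": TCP orientation; "ft_force": force on the tool from outside, world axes, zero at the start; "wrist_torque": the same for the moment, N m; "grip_width": finger opening in m; "gripper_force": force on a finger pad.
Only numpy, scipy, OpenCV 4.12 (cv2) and the standard library are available. Lean on these libraries where they do the work, as an engineer would, in place of code of your own. Each camera call takes 0.05 s, during which the arm holds its last target. There are 200 camera calls.

TASK

Push the open top drawer of the recycling tower fully home with the fingertips, then push the red latch lever over past its centre, towards the front of the tower, so that it snaps down into its locked position over the drawer front. Only push: grasp and lift nothing, keep the crushed can and the steel lid in their drawer, and leave the other drawer, the yogurt cup and the bottle as they are.

Things in the scene. Friction and masses are not known exactly. Their poses are not given: they have to be found in the camera images.
- unit: White plastic recycling drawer tower, fixed, 300 deep (its x) x 300 wide (its y) x 250 mm high. Origin at the centre of its underside, on the work surface; its x axis points from front to back: its front plane is at x = -150 mm in its own frame, its flat top at z = 250 mm. Blue top drawer front, yellow middle drawer front, green flap at the bottom.
- top_drawer (a joint): Opening of the blue-fronted top drawer in m: 0 = fully home (front flush with the tower's front plane), grows as it slides out along the tower's -x; starts 0.07 to 0.12, end stop at 0 and at 0.16. About 0.7 kg with contents, sliding friction about 2 N, no spring.
- drawer_front (a point): Centre of the outer face of the blue top drawer front, a flat panel 296 mm wide, 73 mm high and 12 mm thick (top edge 36.5 mm above this point, 12 mm below the tower's top). Axes as the tower's. Behind it lies an open tub 240 mm long; it can be pushed anywhere on its face.
- middle_drawer (a joint): Opening of the yellow middle drawer in m, 0 = shut; it starts shut and should stay so.
- lever_pivot (a point): Hinge axis of the red latch lever, along the tower's y: 12 mm above the tower's top, 10 mm ahead of its front plane, up to 80 mm either side of its middle. It lies between two steel cheeks, 34 mm over their outsides, up to 22 mm above the top, from 18 mm ahead of the front plane to 32 mm behind it. When unlocked, a steel tongue sticks out level 38 mm forwards from here, above the drawer.
- lever_tip (a point): Centre of the red cross bar at the lever's end: 18 mm diameter, 28 mm long along the tower's y, 56 mm from the pivot; a 10 mm thick round shank joins it to the pivot. Unlocked, it leans 40 degrees back over the tower's top.
- latch_lever (a joint): Latch lever angle in rad: 0 = unlocked, leaning 40 degrees to the tower's back; 1.745 (end stop) = locked, leaning 60 degrees to the front, the tongue hanging down before the drawer front. Grows as the tip swings over along the tower's -x. An over-centre spring resists up to the centre at 0.87 (0.15 N m at the start, falling to none; 2 to 6 N on the lever), then it snaps on by itself.
- can: Crushed green drink can, a disc 64 mm across and 28 mm high, lying loose in the top drawer; origin at the centre of its underside.
- steel_lid: Steel jar lid, 84 mm across, 7 mm thick, lying loose in the top drawer; origin at the centre of its underside.
- yogurt_cup: Empty white yogurt cup standing on the tower's top behind the latch, 68 mm across at the rim, 65 mm high, 30 g; origin at the centre of its underside.
- pet_bottle: Clear PET bottle with a blue cap standing on the work surface beside the open drawer, on the tower's -y side, 64 mm across, 210 mm high; origin at the centre of its underside.
There are look-alikes about, which are no part of the job. Of the things that look like the pet_bottle, take the one that is farthest from the robot's base at the start.

How it is judged (in metres and radians):
On the way, in this order (a step that is already met when the one before it is completed fails the run):
1. the top drawer is fully home, the latch still unlocked (value of joint top_drawer below 0.005 m and value of joint latch_lever below 0.5 rad), for 0.2 s.
2. the latch lever has snapped over into its locked position, the drawer still home (value of joint latch_lever above 1.65 rad and value of joint top_drawer below 0.008 m), for 0.2 s.
At the end, for the whole second after the job is handed in: The top drawer is home to within 8 mm, the latch lever rests in its locked position (over 1.65 of 1.745 rad), the middle drawer is shut to within 15 mm, can and lid lie in the top drawer, and yogurt cup and bottle stand upright within 20 mm of where they stood (all of step 2 and velocity of joint latch_lever below 0.05 rad/s and value of joint middle_drawer below 0.015 m and height (world z) of can between 0.165 and 0.21 m and height (world z) of steel_lid between 0.165 and 0.21 m and distance of each of yogurt_cup, pet_bottle from where it was at the start of the episode below 0.02 m and angle between each of yogurt_cup, pet_bottle's own z axis and vertical below 0.2 rad); the robot touches nothing.
It fails at once if the latch is thrown while the drawer is still open (value of joint latch_lever above 1 rad and value of joint top_drawer above 0.012 m).
It fails at once if the crushed can or the steel lid is lifted out of the drawer (height (world z) of any of can, steel_lid above 0.215 m).
It fails at once if the yogurt cup or the bottle is shifted more than 20 mm or tipped (distance of any of yogurt_cup, pet_bottle from where it was at the start of the episode above 0.02 m or angle between any of yogurt_cup, pet_bottle's own z axis and vertical above 0.35 rad).
It fails at once if the middle drawer is pulled open by more than 20 mm (value of joint middle_drawer above 0.02 m).
It also fails if it takes over 48 s, if anything falls off the work surface, if the arm or the gripper's body presses on something with over 40 N, if the wrist force passes 120 N, or if a joint passes its speed limit or range.

## Working session

There is one attempt and no reset: what is moved stays moved. The work goes in short steps, Python scripts to look and compute and a tool call to move; the robot and the scene stay as the last step left them, time stands still between calls to the robot, and variables do not carry over. Pictures are saved under pics/ and viewed, at most 10 in all, crops included, and the job is handed in when it is done.

Besides the shell and the picture viewer there is one more tool, called after "Emit:" in YAML: its name, and indented under it one key for each argument. drive_tool: Moves the arm, as the interface text tells. Its arguments: {"type":"object","properties":{"series":{"type":"array"},"newtons":{"type":"number"}},"required":["series"]}

```bash
mkdir -p pics; ls; cat > h.py <<'E'
import numpy as np, cv2
from rig import env, viewer
def cloud(d):
    h,w=d["depth"].shape
    u,v=np.meshgrid(np.arange(w),np.arange(h))
    p=np.stack([u,v],-1).reshape(-1,1,2).astype(float)
    n=cv2.undistortPoints(p,d["camera_matrix"],d["distortion"]).reshape(h,w,2)
    z=d["depth"][...,None]
    c=np.concatenate([n*z,z],-1)
    R=cv2.Rodrigues(np.array(d["rvec"],float))[0]
    return (c-np.array(d["tvec"]).reshape(3))@R   # world points
def shot(name,fn):
    d=viewer.get_image(name); cv2.imwrite("pics/"+fn,d["img"][...,::-1]); np.savez("pics/"+fn+".npz",**{k:np.array(v) for k,v in d.items()})
    return d
E
python3 - <<'E'
from h import *
for n in("side","top"):
    d=shot(n,n+"0.png"); R=cv2.Rodrigues(np.array(d["rvec"],float))[0]; print(n,-R.T@np.array(d["tvec"]).reshape(3))
o=env.observe(); print(o["time_s"],o["position"],o["tool_rot"],o["grip_width"])
E
```

```text
pics
side [0.87383006 0.16614794 0.96460915]
top [ 0.4961746  -0.05689254  1.00170927]
0.1 [ 0.24548114 -0.49183587  0.19427249] [[ 8.94797110e-01  4.46472867e-01 -3.33372643e-04]
 [ 4.46472912e-01 -8.94796257e-01  1.26367455e-03]
 [ 2.65895806e-04 -1.27957419e-03 -9.99999146e-01]] 0.08560970074556135
```

View pics/side0.png

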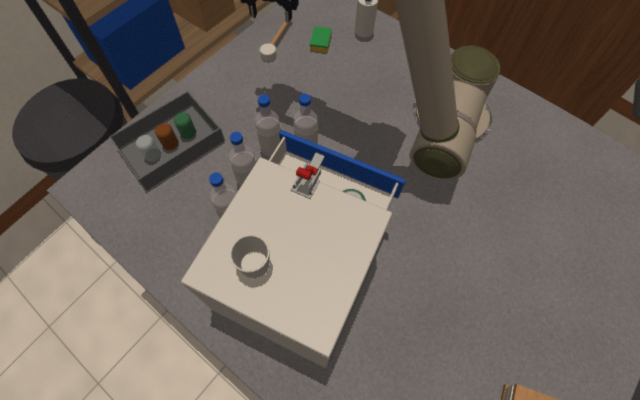

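View pics/top0.png

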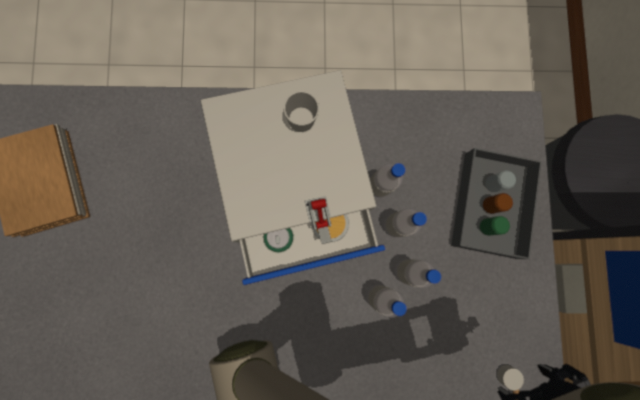

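Side view: tower top (corners near 260,160 / 390,210 / 325,360 / 187,280), blue front (280,135)-(400,188), red lever at (306,172), yogurt cup at (251,257). Top view: drawer front (245,281)-(383,249), lever at (319,212). Four bottles have caps at top-view (398,170), (418,219), (432,275) and (398,308). I will measure their distances from the base and keep clear of all of them.

```bash
python3 - <<'E'
from h import *
P={}
for n in("top","side"):
    d=dict(np.load(f"pics/{n}0.png.npz")); W=cloud(d); im=d["img"].astype(int); r,g,b=im[...,0],im[...,1],im[...,2]; ok=d["depth"]>0
    hsv=cv2.cvtColor(d["img"],cv2.COLOR_RGB2HSV)
    # tower top plane
    m=ok&(abs(W[...,2]-.25)<.006)&(hsv[...,1]<70)&(W[...,0]>.2)
    k,lab,st,_=cv2.connectedComponentsWithStats(m.astype(np.uint8)); i=1+st[1:,4].argmax()
    pts=W[lab==i]; box=cv2.minAreaRect(pts[:,:2].astype(np.float32)); print(n,"top",np.median(pts[:,2]),box,cv2.boxPoints(box).round(4).tolist())
    mb=ok&(b>g+50)&(b>r+60)&(W[...,2]>.12)
    k,lab,st,_=cv2.connectedComponentsWithStats(mb.astype(np.uint8))
    for i in range(1,k):
        if st[i,4]>25:
            q=W[lab==i]; bx=cv2.minAreaRect(q[:,:2].astype(np.float32)); print(" blue",st[i].tolist(),q.mean(0).round(3),"z",q[:,2].min().round(3),q[:,2].max().round(3),"dist",np.hypot(*q.mean(0)[:2]).round(3),bx if st[i,4]>300 else "")
    mr=ok&(r>120)&(g<60)&(b<60)&(W[...,2]>.24)
    q=W[mr]; print(" red",len(q),q.mean(0).round(4),q.min(0).round(4),q.max(0).round(4))
    t=q[q[:,2]>q[:,2].max()-.008]; print(" redtop",t.mean(0).round(4))
a=cv2.imread("pics/top0.png")[140:330,280:460]; cv2.imwrite("pics/c0.png",cv2.resize(a,None,fx=3.1,fy=3.1,interpolation=cv2.INTER_CUBIC))
E
```

```text
top top 0.2503234881408199 ((0.6987982392311096, -0.0345902144908905), (0.3001822233200073, 0.3000909984111786), 13.372051239013672) [[0.5181000232696533, 0.07670000195503235], [0.5874999761581421, -0.21529999375343323], [0.8794999718666077, -0.14589999616146088], [0.8101000189781189, 0.1460999995470047]]
 blue [393, 164, 12, 12, 107] [ 0.672 -0.273  0.21 ] z 0.206 0.213 dist 0.725 
 blue [414, 213, 12, 12, 111] [ 0.565 -0.316  0.21 ] z 0.207 0.213 dist 0.648 
 blue [243, 246, 141, 38, 611] [ 0.47  -0.087  0.238] z 0.234 0.242 dist 0.478 ((0.4709012508392334, -0.08858068287372589), (0.008844214491546154, 0.2898165285587311), 13.418941497802734)
 blue [428, 271, 12, 12, 114] [ 0.444 -0.341  0.21 ] z 0.207 0.213 dist 0.56 
 blue [393, 302, 13, 13, 125] [ 0.379 -0.266  0.211] z 0.208 0.215 dist 0.463 
 red 106 [ 0.5707 -0.0982  0.2965] [ 0.5438 -0.1114  0.2667] [ 0.5891 -0.0825  0.3155]
 redtop [ 0.5845 -0.0949  0.3134]
side top 0.2503126254072779 ((0.6977290511131287, -0.03487114608287811), (0.3005053997039795, 0.3011278212070465), 13.217227935791016) [[0.5170000195503235, 0.07739999890327454], [0.5859000086784363, -0.21580000221729279], [0.8784000277519226, -0.14710000157356262], [0.8095999956130981, 0.1460999995470047]]
 blue [258, 95, 11, 9, 78] [ 0.443 -0.341  0.211] z 0.208 0.214 dist 0.559 
 blue [299, 94, 12, 9, 80] [ 0.378 -0.265  0.211] z 0.208 0.214 dist 0.462 
 blue [280, 130, 125, 53, 526] [ 0.47  -0.084  0.238] z 0.234 0.242 dist 0.477 ((0.47017568349838257, -0.08813843131065369), (0.011736173182725906, 0.2919420003890991), 13.460295677185059)
 blue [230, 132, 12, 10, 94] [ 0.565 -0.315  0.211] z 0.207 0.214 dist 0.647 
 blue [210, 173, 12, 11, 107] [ 0.671 -0.273  0.21 ] z 0.206 0.214 dist 0.725 
 red 118 [ 0.5735 -0.0959  0.299 ] [ 0.5444 -0.1163  0.2626] [ 0.5919 -0.081   0.3161]
 redtop [ 0.5852 -0.093   0.3129]
```

View pics/c0.png

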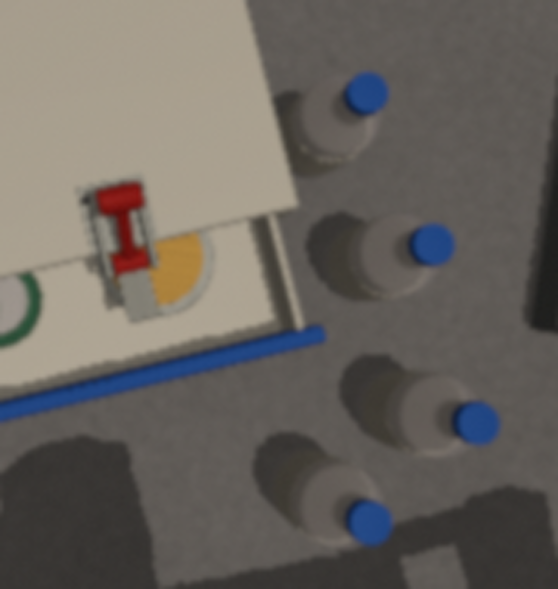

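The four bottles are at top-view caps (398,170), (418,219), (432,275) and (398,308), 0.725, 0.648, 0.560 and 0.463 m from the base. The enlarged crop confirms all four are identical. The pet_bottle is the farthest, cap (398,170), at world (0.672,-0.273). I'll stay clear of all four.

The tower's yaw is 13.4°, the drawer is open about 90 mm, and the lever sits at tower y = -31 mm with its tip at z 0.305, as expected. First I'll lift, close the fingers, and move to a point in front of the drawer.

Emit:
drive_tool:
  series:
    - [[0,0,-0.04],0,0]
    - [[0,0,-0.08],0,0]
    - [[0,0,-0.12],0,0]
    - [[0,0,-0.135],0,0]
    - [[0.029,-0.027,-0.135],2,0]
    - [[0.058,-0.054,-0.135],4,0]
    - [[0.087,-0.081,-0.135],6,0]
    - [[0.116,-0.108,-0.135],8,0]
    - [[0.145,-0.135,-0.135],10,0]
    - [[0.174,-0.162,-0.135],12,0]
    - [[0.203,-0.189,-0.135],13.1,0]
    - [[0.232,-0.216,-0.135],13.1,0]
    - [[0.261,-0.243,-0.135],13.1,0]
    - [[0.29,-0.27,-0.135],13.1,0]
    - [[0.319,-0.297,-0.135],13.1,0]
    - [[0.348,-0.324,-0.135],13.1,0]
    - [[0.348,-0.324,-0.135],13.1,0]
    - [[0.348,-0.324,-0.135],13.1,0]
  newtons: 40

```text
time_s: 1.9
position: [0.4122, -0.0464, 0.3296]
tool_rot: [[0.972, 0.234, -0.001], [0.234, -0.972, -0.0], [-0.001, -0.0, -1.0]]
ft_force: [0.3, -0.2, 0.2]
grip_width: 0.0001
gripper_force: 0.0
```

Emit:
drive_tool:
  series:
    - [[0,0,0.03],0,0]
    - [[0,0,0.06],0,0]
    - [[0,0,0.09],0,0]
    - [[0,0,0.115],0,0]
    - [[0,0,0.127],0,0]
    - [[0,0,0.127],0,0]
    - [[0.01,0,0.127],0,0]
    - [[0.02,0,0.127],0,0]
    - [[0.025,0,0.127],0,0]
    - [[0.03,0,0.127],0,0]
    - [[0.035,0,0.127],0,0]
    - [[0.04,0,0.127],0,0]
    - [[0.045,0,0.127],0,0]
    - [[0.05,0,0.127],0,0]
    - [[0.055,0,0.127],0,0]
    - [[0.06,0,0.127],0,0]
    - [[0.065,0,0.127],0,0]
    - [[0.07,0,0.127],0,0]
    - [[0.075,0,0.127],0,0]
    - [[0.08,0,0.127],0,0]

```text
time_s: 3.9
position: [0.4905, -0.0282, 0.2028]
tool_rot: [[0.973, 0.232, -0.0], [0.232, -0.973, 0.0], [-0.0, -0.0, -1.0]]
ft_force: [0.1, -0.2, -0.4]
grip_width: -0.0001
gripper_force: 0.0
```

```bash
python3 - <<'E'
from h import *
for n in("side","top"):
    d=shot(n,n+"1.png"); W=cloud(d); im=d["img"].astype(int); r,g,b=im[...,0],im[...,1],im[...,2]
    m=(d["depth"]>0)&(b>g+50)&(b>r+60)&(W[...,2]>.228)&(W[...,2]<.245)
    q=W[m]; print(n,len(q), "front mid-thickness from front plane", (((q[:,:2]-[.5525,-.0694])@[.9729,.2312])).mean())
    mr=(r>120)&(g<60)&(b<60)&(W[...,2]>.24); print(W[mr].max(0))
a=cv2.imread("pics/side1.png")[60:260,180:460]; cv2.imwrite("pics/c1.png",cv2.resize(a,None,fx=2.8,fy=2.8))
print(env.observe()["ft_force"])
E
```

```text
side 276 front mid-thickness from front plane -0.08345129327080038
[0.87383006 0.16614794 0.96460915]
top 223 front mid-thickness from front plane -0.08387631554531966
[ 0.58912235 -0.05689254  1.00170927]
[ 0.73207006 -0.36925533 -0.39551243]
```

View pics/c1.png

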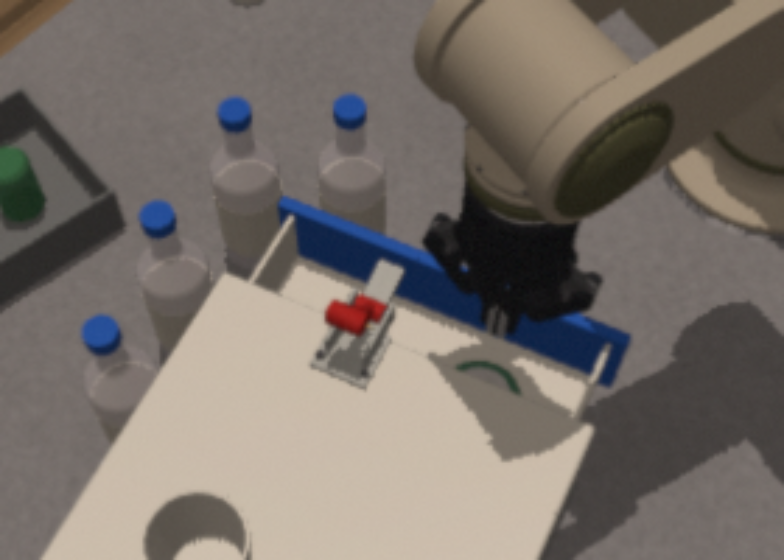

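The drawer is still at about 90 mm, although the commanded TCP should have passed its front face. I'll measure where the fingers really are before doing anything else.

```bash
python3 - <<'E'
from h import *
o=env.observe(); print(o["position"],o["q"],o["time_s"])
for n in("side","top"):
    d=dict(np.load(f"pics/{n}1.png.npz")); W=cloud(d); d0=np.load(f"pics/{n}0.png.npz")
    im=d["img"].astype(int)
    T=np.stack([(W[...,:2]-[.5525,-.0694])@[.9729,.2312],(W[...,:2]-[.5525,-.0694])@[-.2312,.9729],W[...,2]],-1)
    if n=="side":
        for v in range(150,186,3): print(v,[(u,im[v,u].tolist(),T[v,u].round(3).tolist()) for u in (354,357,360)])
    m=(im.max(-1)<70)&(d["depth"]>0)&(W[...,2]>.15)&(abs(T[...,0])<.3)&(abs(T[...,1])<.2)
    q=T[m]
    for a in np.arange(.18,.42,.02):
        s=q[(q[:,2]>=a)&(q[:,2]<a+.02)]
        if len(s): print(n,a.round(2),len(s),s.min(0).round(3),s.max(0).round(3))
E
```

```text
[ 0.49060561 -0.02817168  0.2026978 ] [-1.71229158e+01  1.55632167e+01  8.24350454e+01  4.40615331e-03
  8.20029895e+01  5.94446291e+01] 4.0
150 [(354, [18, 17, 17], [-0.016, 0.049, 0.381]), (357, [18, 16, 19], [-0.015, 0.054, 0.386]), (360, [17, 16, 15], [-0.015, 0.059, 0.39])]
153 [(354, [15, 15, 15], [-0.015, 0.05, 0.374]), (357, [16, 16, 15], [-0.015, 0.055, 0.378]), (360, [16, 15, 17], [-0.013, 0.061, 0.383])]
156 [(354, [18, 18, 18], [-0.032, 0.046, 0.337]), (357, [16, 17, 17], [-0.039, 0.05, 0.331]), (360, [15, 14, 15], [-0.015, 0.061, 0.371])]
159 [(354, [11, 10, 13], [-0.035, 0.046, 0.323]), (357, [14, 14, 13], [-0.04, 0.05, 0.319]), (360, [16, 18, 18], [-0.04, 0.056, 0.322])]
162 [(354, [16, 13, 17], [-0.034, 0.047, 0.315]), (357, [14, 14, 16], [-0.04, 0.052, 0.31]), (360, [19, 23, 32], [-0.056, 0.053, 0.288])]
165 [(354, [19, 20, 19], [-0.04, 0.046, 0.294]), (357, [16, 13, 14], [-0.04, 0.052, 0.299]), (360, [16, 14, 17], [-0.056, 0.055, 0.278])]
168 [(354, [18, 17, 19], [-0.038, 0.048, 0.288]), (357, [27, 25, 26], [-0.04, 0.054, 0.289]), (360, [16, 15, 18], [-0.04, 0.059, 
[... 1062 characters left out ...]
 ]
side 0.3 225 [-0.061  0.002  0.3  ] [-0.033  0.109  0.32 ]
side 0.32 395 [-0.063 -0.006  0.32 ] [-0.031  0.117  0.34 ]
side 0.34 148 [-0.058  0.009  0.34 ] [-0.031  0.105  0.36 ]
side 0.36 130 [-0.05   0.019  0.36 ] [-0.014  0.094  0.38 ]
side 0.38 269 [-0.049  0.021  0.38 ] [-0.013  0.093  0.4  ]
side 0.4 332 [-0.048  0.021  0.4  ] [-0.013  0.093  0.418]
top 0.18 31 [-0.216 -0.147  0.182] [-0.007 -0.131  0.2  ]
top 0.2 60 [-0.212 -0.148  0.2  ] [-0.001 -0.04   0.22 ]
top 0.22 14 [-0.089  0.134  0.233] [-0.08   0.148  0.24 ]
top 0.24 4 [-0.086 -0.016  0.241] [0.036 0.145 0.258]
top 0.26 27 [ 0.182 -0.07   0.264] [ 0.21 -0.02  0.28]
top 0.28 35 [ 0.18  -0.071  0.28 ] [ 0.211 -0.019  0.299]
```

View pics/top1.png

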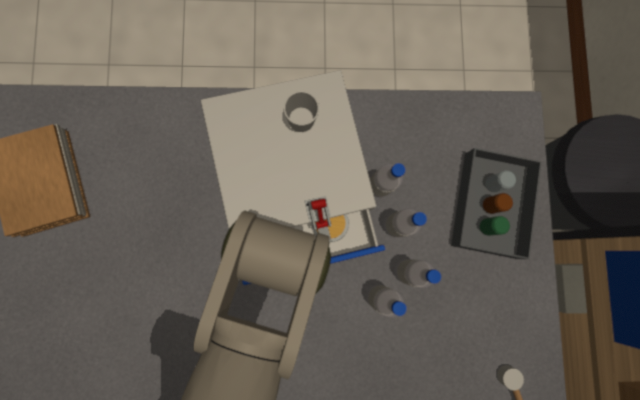

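The side view shows the fingertips end at z ≈ 0.245, about 42 mm above the reported TCP height. They passed just over the panel's top edge (0.238). x and y agree with the report. I'll retreat along the same path, go 40 mm lower, and push gently to check for contact.

Emit:
drive_tool:
  series:
    - [[-0.02,0,0],0,0]
    - [[-0.04,0,0],0,0]
    - [[-0.06,0,0],0,0]
    - [[-0.08,0,0],0,0]
    - [[-0.08,0,0],0,0]
    - [[-0.08,0,0.02],0,0]
    - [[-0.08,0,0.04],0,0]
    - [[-0.08,0,0.04],0,0]
    - [[-0.07,0,0.04],0,0]
    - [[-0.06,0,0.04],0,0]
    - [[-0.055,0,0.04],0,0]
    - [[-0.05,0,0.04],0,0]
    - [[-0.045,0,0.04],0,0]
    - [[-0.04,0,0.04],0,0]
    - [[-0.035,0,0.04],0,0]
    - [[-0.03,0,0.04],0,0]

```text
time_s: 5.6
position: [0.4612, -0.0352, 0.1629]
tool_rot: [[0.973, 0.232, -0.0], [0.232, -0.973, -0.0], [-0.0, 0.0, -1.0]]
ft_force: [-3.2, -1.7, 1.6]
grip_width: 0.0
gripper_force: 1.1
```

```bash
cat > m.py <<'E'
from h import *
import sys
d=shot("side",sys.argv[1]); W=cloud(d); im=d["img"].astype(int); r,g,b=im[...,0],im[...,1],im[...,2]
T=np.stack([(W[...,:2]-[.5525,-.0694])@[.9729,.2312],(W[...,:2]-[.5525,-.0694])@[-.2312,.9729],W[...,2]],-1)
ok=(d["depth"]>0)&(abs(T[...,0])<.3)&(abs(T[...,1])<.2)
q=T[ok&(b>g+50)&(b>r+60)&(W[...,2]>.228)&(W[...,2]<.245)]; print("panel mid",q.mean(0).round(4))
q=T[ok&(r>120)&(g<60)&(b<60)&(W[...,2]>.2)]; print("red",len(q),q.min(0).round(3),q.max(0).round(3))
q=T[ok&(im.max(-1)<50)&(W[...,2]>.23)&(T[...,0]<.15)]
for a in np.arange(.22,.4,.02):
    s=q[(q[:,2]>=a)&(q[:,2]<a+.02)]
    if len(s): print(a.round(2),len(s),s.min(0).round(3),s.max(0).round(3))
o=env.observe(); print(o["ft_force"],o["position"],o["time_s"])
E
python3 m.py side2.png
```

```text
panel mid [-0.0638 -0.0783  0.2382]
red 129 [-0.017 -0.044  0.263] [ 0.033 -0.018  0.316]
0.22 15 [-0.09   0.053  0.232] [-0.071  0.071  0.24 ]
0.24 186 [-0.091  0.022  0.241] [-0.068  0.091  0.26 ]
0.26 200 [-0.092  0.002  0.26 ] [-0.064  0.109  0.28 ]
0.28 314 [-0.092 -0.003  0.28 ] [-0.062  0.115  0.3  ]
0.3 134 [-0.088  0.008  0.3  ] [-0.06   0.103  0.32 ]
0.32 109 [-0.08   0.019  0.32 ] [-0.043  0.093  0.34 ]
0.34 236 [-0.075  0.021  0.34 ] [-0.043  0.093  0.36 ]
0.36 269 [-0.076  0.022  0.36 ] [-0.043  0.092  0.376]
0.38 85 [-0.054  0.027  0.389] [-0.041  0.076  0.398]
[-0.2937674   0.81586369  0.4092985 ] [ 0.46194603 -0.03511493  0.16284036] 5.65
```

It works: the panel has moved with the fingers, and the opening is now about 70 mm. The knuckles sit close to the height of the tower's top, so I'll back off, rise 12 mm and push the rest of the way.

Emit:
drive_tool:
  series:
    - [[-0.006,0,0],0,0]
    - [[-0.006,0,-0.012],0,0]
    - [[-0.001,0,-0.012],0,0]
    - [[0.004,0,-0.012],0,0]
    - [[0.009,0,-0.012],0,0]
    - [[0.014,0,-0.012],0,0]
    - [[0.019,0,-0.012],0,0]
    - [[0.024,0,-0.012],0,0]
    - [[0.029,0,-0.012],0,0]
    - [[0.034,0,-0.012],0,0]
    - [[0.039,0,-0.012],0,0]
    - [[0.044,0,-0.012],0,0]
    - [[0.049,0,-0.012],0,0]
    - [[0.054,0,-0.012],0,0]
    - [[0.058,0,-0.012],0,0]
    - [[0.062,0,-0.012],0,0]
    - [[0.064,0,-0.012],0,0]
    - [[0.066,0,-0.012],0,0]
    - [[0.068,0,-0.012],0,0]
    - [[0.069,0,-0.012],0,0]

```text
time_s: 7.65
position: [0.5282, -0.0192, 0.1748]
tool_rot: [[0.973, 0.232, 0.0], [0.232, -0.973, 0.0], [0.0, -0.0, -1.0]]
ft_force: [-2.0, 0.3, -0.9]
grip_width: -0.0001
gripper_force: 1.0
```

```bash
python3 m.py side3.png
```

```text
panel mid [nan nan nan]
red 133 [-0.016 -0.045  0.264] [ 0.033 -0.018  0.317]
0.22 1 [-0.016  0.069  0.233] [-0.016  0.069  0.233]
0.24 41 [-0.022  0.045  0.24 ] [0.001 0.073 0.26 ]
0.26 200 [-0.021  0.013  0.26 ] [0.005 0.1   0.28 ]
0.28 241 [-0.018 -0.     0.28 ] [0.005 0.114 0.3  ]
0.3 273 [-0.025 -0.005  0.3  ] [0.008 0.116 0.32 ]
0.32 55 [-0.019  0.015  0.32 ] [-0.001  0.098  0.34 ]
0.34 195 [-0.012  0.022  0.341] [0.026 0.093 0.36 ]
0.36 226 [-0.005  0.026  0.36 ] [0.026 0.093 0.38 ]
0.38 167 [0.004 0.023 0.38 ] [0.026 0.087 0.388]
[-1.04681895 -0.12466658 -1.25989767] [ 0.52828218 -0.01919182  0.17486448] 7.7m.py:6: RuntimeWarning: Mean of empty slice.
  q=T[ok&(b>g+50)&(b>r+60)&(W[...,2]>.228)&(W[...,2]<.245)]; print("panel mid",q.mean(0).round(4))
  ret = um.true_divide(
```

Emit:
drive_tool:
  series:
    - [[0.001,0,0],0,0]
    - [[0.002,0,0],0,0]
    - [[0.003,0,0],0,0]
    - [[0.003,0,0],0,0]
    - [[0.003,0,0],0,0]

```text
time_s: 8.2
position: [0.529, -0.019, 0.1749]
tool_rot: [[0.973, 0.232, -0.004], [0.232, -0.973, -0.001], [-0.005, -0.0, -1.0]]
ft_force: [-12.8, -3.8, 3.2]
grip_width: 0.0001
gripper_force: 6.7
```

13 N against the stop shows the drawer is home. Next I'll back off, rise and travel over the lever, measuring where the cup stands at the same time.

Emit:
drive_tool:
  series:
    - [[-0.01,0,0],0,0]
    - [[-0.02,0,0],0,0]
    - [[-0.02,0,-0.03],0,0]
    - [[-0.02,0,-0.06],0,0]
    - [[-0.02,0,-0.09],0,0]
    - [[-0.02,0,-0.12],0,0]
    - [[-0.02,0,-0.145],0,0]
    - [[-0.01,0.02,-0.145],0,0]
    - [[0,0.04,-0.145],0,0]
    - [[0.01,0.06,-0.145],0,0]
    - [[0.02,0.08,-0.145],0,0]
    - [[0.04,0.086,-0.145],0,0]
    - [[0.06,0.086,-0.145],0,0]
    - [[0.074,0.086,-0.145],0,0]
    - [[0.074,0.086,-0.145],0,0]
    - [[0.074,0.086,-0.145],0,0]

```text
time_s: 9.8
position: [0.6225, -0.0852, 0.3198]
tool_rot: [[0.973, 0.232, 0.0], [0.232, -0.973, -0.0], [0.0, 0.0, -1.0]]
ft_force: [0.5, -0.2, 0.4]
grip_width: 0.0
gripper_force: 0.0
```

```bash
python3 m.py side4.png; python3 - <<'E'
from h import *
for n in ("side","top"):
    d=dict(np.load(f"pics/{n}0.png.npz")); W=cloud(d)
    T=np.stack([(W[...,:2]-[.5525,-.0694])@[.9729,.2312],(W[...,:2]-[.5525,-.0694])@[-.2312,.9729],W[...,2]],-1)
    q=T[(T[...,0]>.06)&(T[...,0]<.28)&(abs(T[...,1])<.14)&(T[...,2]>.29)&(T[...,2]<.33)]; print("cup",q.min(0),q.max(0))
d=dict(np.load("pics/side4.png.npz")); a=d["img"][60:320,180:460,::-1]; cv2.imwrite("pics/c4.png",cv2.resize(a,None,fx=2.2,fy=2.2))
E
```

```text
panel mid [nan nan nan]
red 4 [-0.007 -0.024  0.267] [-0.004 -0.021  0.269]
0.24 1 [ 0.035 -0.013  0.257] [ 0.035 -0.013  0.257]
0.36 31 [ 0.061 -0.042  0.367] [ 0.075 -0.017  0.379]
0.38 39 [ 0.065 -0.042  0.381] [ 0.076 -0.015  0.4  ]
[ 0.92740325 -0.51068788  0.50089903] [ 0.62230732 -0.08518153  0.32013601] 9.85
cup [ 0.17698788 -0.07687032  0.29005939] [ 0.2432737  -0.00906986  0.31930938]
cup [ 0.17778397 -0.07581692  0.29007612] [ 0.24491603 -0.00956887  0.31810886]m.py:6: RuntimeWarning: Mean of empty slice.
  q=T[ok&(b>g+50)&(b>r+60)&(W[...,2]>.228)&(W[...,2]<.245)]; print("panel mid",q.mean(0).round(4))
  ret = um.true_divide(
```

View pics/c4.png

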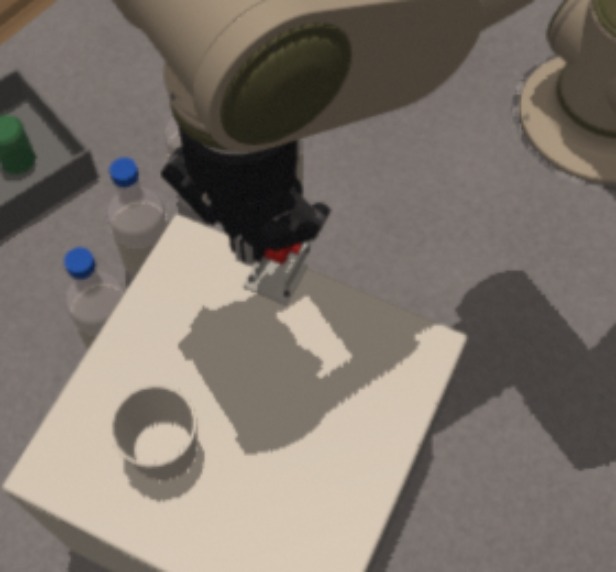

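The drawer is flush, the lever is still unlocked, and the cup is well clear (its front edge is at tower x 0.177). The fingertips are 30 mm behind the lever at z ≈ 0.362. I'll lower them to about 0.29 and push towards the tower's front.

Emit:
drive_tool:
  series:
    - [[0,0,0.025],0,0]
    - [[0,0,0.05],0,0]
    - [[0,0,0.072],0,0]
    - [[0,0,0.072],0,0]
    - [[-0.01,0,0.072],0,0]
    - [[-0.016,0,0.072],0,0]
    - [[-0.022,0,0.072],0,0]
    - [[-0.028,0,0.072],0,0]
    - [[-0.034,0,0.072],0,0]
    - [[-0.04,0,0.072],0,0]
    - [[-0.045,0,0.072],0,0]

```text
time_s: 10.95
position: [0.5787, -0.0956, 0.2485]
tool_rot: [[0.973, 0.232, 0.001], [0.232, -0.973, -0.0], [0.001, 0.001, -1.0]]
ft_force: [1.3, 0.4, 0.7]
grip_width: 0.0
gripper_force: 0.9
```

```bash
python3 m.py side5.png 2>/dev/null
```

```text
panel mid [nan nan nan]
```

There is about 1.3 N on the fingers, in line with the lever's spring, so I'll keep pushing.

Emit:
drive_tool:
  series:
    - [[-0.005,0,0],0,0]
    - [[-0.01,0,0],0,0]
    - [[-0.015,0,0],0,0]
    - [[-0.02,0,0],0,0]
    - [[-0.025,0,0],0,0]
    - [[-0.03,0,0],0,0]
    - [[-0.035,0,0],0,0]
    - [[-0.038,0,0],0,0]
    - [[-0.038,0,0],0,0]
    - [[-0.038,0,0],0,0]
    - [[-0.038,0,0],0,0]

```text
time_s: 12.1
position: [0.5423, -0.1043, 0.2478]
tool_rot: [[0.973, 0.232, -0.0], [0.232, -0.973, 0.0], [-0.0, -0.0, -1.0]]
ft_force: [0.4, 0.4, 0.5]
grip_width: -0.0001
gripper_force: 0.0
```

```bash
sed -i 's/^q=T\[ok&(b.*$//' m.py; python3 m.py side6.png 2>&1|tail -4; python3 - <<'E'
import cv2
a=cv2.imread("pics/side6.png")[60:320,180:460]; cv2.imwrite("pics/c6.png",cv2.resize(a,None,fx=2.2,fy=2.2))
E
```

```text
~~~~~^^^
    return umr_minimum(a, axis, None, out, keepdims, initial, where)
ValueError: zero-size array to reduction operation minimum which has no identity
```

View pics/c6.png

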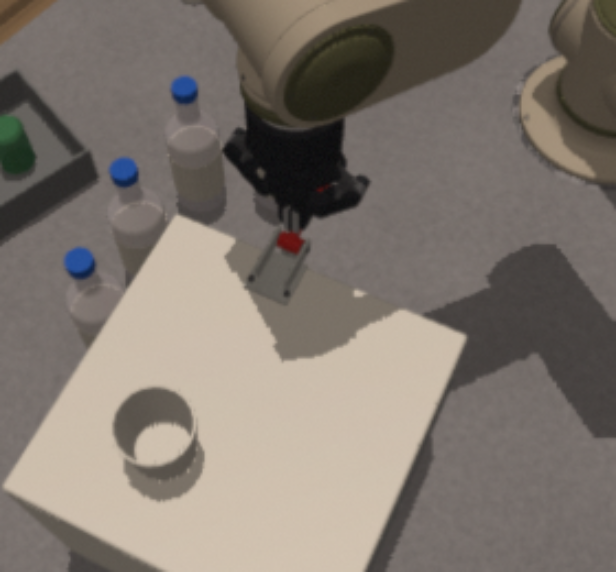

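The lever has gone past centre: red shows on the far side of the fingers (crop 320,188), and the force has dropped to zero. I'll rise clear, move aside and check.

Emit:
drive_tool:
  series:
    - [[0.01,0,-0.01],0,0]
    - [[0.015,0,-0.04],0,0]
    - [[0.015,0,-0.07],0,0]
    - [[0.015,0,-0.1],0,0]
    - [[0.015,-0.03,-0.12],0,0]
    - [[0.01,-0.06,-0.12],0,0]
    - [[0,-0.09,-0.12],0,0]
    - [[-0.02,-0.12,-0.12],0,0]
    - [[-0.05,-0.15,-0.12],0,0]
    - [[-0.08,-0.18,-0.12],0,0]
    - [[-0.11,-0.21,-0.12],0,0]
    - [[-0.11,-0.24,-0.12],0,0]
    - [[-0.11,-0.26,-0.12],0,0]
    - [[-0.11,-0.26,-0.12],0,0]
    - [[-0.11,-0.26,-0.12],0,0]

```text
time_s: 13.65
position: [0.375, 0.123, 0.3678]
tool_rot: [[0.972, 0.233, 0.0], [0.233, -0.972, -0.0], [-0.0, 0.0, -1.0]]
ft_force: [-0.4, 0.4, 0.1]
grip_width: 0.0001
gripper_force: 0.0
```

```bash
python3 - <<'E'
from h import *
for n in("side","top"):
    d=shot(n,n+"7.png"); W=cloud(d); im=d["img"].astype(int); r,g,b=im[...,0],im[...,1],im[...,2]
    T=np.stack([(W[...,:2]-[.5525,-.0694])@[.9729,.2312],(W[...,:2]-[.5525,-.0694])@[-.2312,.9729],W[...,2]],-1)
    ok=(d["depth"]>0)&(abs(T[...,0])<.3)&(abs(T[...,1])<.2)
    for nm,m in (("blue",(b>g+50)&(b>r+60)&(W[...,2]>.228)),("red",(r>120)&(g<60)&(b<60)&(W[...,2]>.2)),("cup",(T[...,0]>.06)&(abs(T[...,1])<.14)&(T[...,2]>.29)&(T[...,2]<.33))):
        q=T[ok&m]; print(n,nm,len(q),q.min(0).round(3) if len(q) else"",q.max(0).round(3) if len(q) else"")
    print("caps",[cv2.KeyPoint_convert(()) if 0 else W[ (lab==i)].mean(0).round(3).tolist() for k,lab,st,_ in [cv2.connectedComponentsWithStats(((d["depth"]>0)&(b>g+50)&(b>r+60)&(W[...,2]>.2)).astype(np.uint8))] for i in range(1,k) if st[i,4]>25])
a=cv2.imread("pics/top7.png")[60:330,190:460]; cv2.imwrite("pics/c7.png",cv2.resize(a,None,fx=2.2,fy=2.2))
E
```

```text
side blue 0  
side red 198 [-0.066 -0.044  0.264] [-0.005 -0.018  0.301]
side cup 552 [ 0.177 -0.077  0.29 ] [ 0.243 -0.009  0.318]
caps [[0.443, -0.34, 0.211], [0.378, -0.265, 0.211], [0.565, -0.315, 0.21], [0.672, -0.273, 0.21]]
top blue 0  
top red 110 [-0.064 -0.044  0.268] [-0.006 -0.02   0.301]
top cup 473 [ 0.178 -0.076  0.29 ] [ 0.245 -0.01   0.318]
caps [[0.672, -0.274, 0.21], [0.565, -0.316, 0.21], [0.444, -0.341, 0.21], [0.379, -0.266, 0.211]]
```

View pics/c7.png

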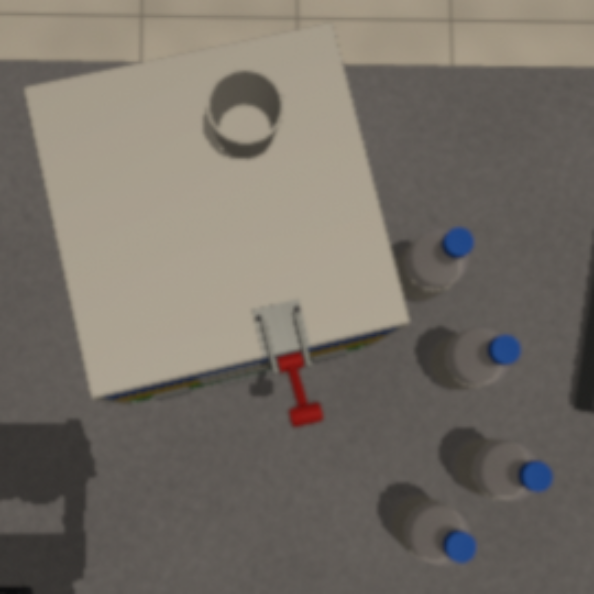

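The lever bar is at tower x ≈ -0.057, z ≈ 0.29, which is the locked pose. The drawer is flush, the cup and all bottles are unmoved, and the arm is clear. I'll hand it in.

```bash
python3 -c "
from rig import env
print(env.close_job())"
```

```text
the job is handed in; nothing more can be done
None
```

I pushed the top drawer fully home, then snapped the latch lever over into its locked position; the yogurt cup and all four bottles stand where they were, and the job is handed in (no verdict was returned).

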